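# Slide a plaster mould past wet-glazed ware and press it home in its dock

### The job

Push the round plaster mould along the bench, without lifting it, past the lidded jar and the small dish (their glaze is wet, so neither the mould nor the robot may touch them) and into the wooden dock. There, feel for the spring pad and press the mould against it firmly but gently, with about 10 newtons for half a second and never hard enough to chip the plaster, then ease off and leave the mould resting against the pad. Leave the wooden rib, the terracotta cup and the small clay stamp where they are.

Things in the scene. Friction and masses are not known exactly. Their poses are not given: they have to be found in the camera images.
- mould: Round white plaster hump mould, loose, diameter 100 mm, upright side wall 34 mm high, low dome on top (49 mm in all), 0.3 to 0.6 kg. Too wide to grip: push it at its side wall; it slides flat on the bench with a drag of a few newtons (about 1 to 5 N). Starts at the robot's left. Origin: centre of its underside; z up.
- jar: Squat lidded blue glazed jar, 80 mm in diameter, 58 mm high with its knob, standing immovably on the bench. Wet glaze: must not be touched. Origin: centre of its underside. One of jar and dish stands far from the robot and left of centre, the other nearer and right of centre; the way winds between them.
- dish: Small rectangular white dish with blue inside, 68 mm (its x) by 52 mm (its y), 38 mm high, standing immovably on the bench. Wet glaze: must not be touched. Origin: centre of its underside.
- dock: Wooden U-shaped dock fixed on the bench at the robot's right. Origin: on its centre line at bench level; its x axis points in, from open mouth to closed end. Two rails 26 mm high, inner faces 53 mm either side of the x axis, run from x = -20 mm to the closed end and flare out towards the mouth at x = -50 mm. No floor: the mould slides in on the bench. A sprung pad faces the mouth.
- dock_seat (a point): Point at the dock's origin, bench level: the mould's centre comes here when it just touches the pad at its middle setting. The pad (steel, 60 mm wide, 26 mm high) is set anywhere along 20 mm and its setting is not reported, so first touch comes with the mould's centre anywhere from 10 mm before to 10 mm past this point along dock x: find it by feel.
- dock_pad (a point): Fixed point on the centre line 50 mm past the seat, 15 mm up: the pad's face at its middle setting (true setting hidden, 10 mm either way). The pad yields 1 mm per 3 N, up to 9 mm. Home: mould pressing on the dock with over 6 N for 0.4 s; over 15 N chips it; aim for 10 N besides the drag. Ease off slowly (10 mm/s): friction keeps it on the pad.
- rib: Loose flat wooden rib (shaping tool), 80 x 36 x 8 mm, lying on the near side of the way. Leave alone. Origin: centre of its underside.
- pot: Loose small terracotta cup, 60 mm in diameter, 55 mm high, standing on the far side of the way, near the middle. Leave alone. Origin: centre of its underside.
- stamp: Loose small fired-clay stamp, a pawn-like piece 30 mm in diameter and 45 mm high, standing at the far left. Leave alone. Origin: centre of its underside.

How it is judged:
By the outcome, as a careful person would: the job done as asked, in the order asked, and still so for the second after the job is handed in, with the robot touching nothing.
It also fails if it takes over 72 s, if anything falls off the work surface, if the arm or the gripper's body presses on something with over 40 N, if the wrist force passes 120 N, or if a joint passes its speed limit or range.

### The arm

A 6-joint arm with a two-finger parallel gripper is mounted at the origin on the work surface. World frame = base frame: x ahead of the robot, y to its left, z up, the work surface at z = 0. Lengths are in m, angles in rad, forces in N, time in s.
With the tool pointing down it reaches from about 0.375 to 0.975 m from the base axis. Payload 3.8 kg.
Tool frame: the origin (TCP) lies on the centre line of the jaws, within the pads' length; the fingertips stand 8 mm ahead of it and the grasp point (between the pads) lies 11 mm behind it; z points along the fingers, y is the direction in which the jaws open and shut (so a half turn about z gives the same grasp; the last joint's range is limited). The gripper opens to 85 mm and grips with 20 to 120 N. Pads are 22 mm wide; open, the fingers measure 114 mm over their backs; the gripper's body (76 mm by 85 mm) begins 54 mm behind the grasp point. The pads swing forward as they close: fully open they stand 13 mm farther back than shut.
Start: joints at [1.248, 0.264, 1.604, -0, 1.274, -0.037], TCP at [0.19, 0.648, 0.239] pointing down, gripper open.
Joint ranges: [-2.63, 2.63], [-0.94, 2.18], [0.31, 2.57], [-1.31, 4.45], [0, 2.66], [-2.55, 2.55]. Speed limits (rad/s): [2.57, 2.57, 3.14, 3.14, 3.14, 3.14].

### API

Orientations are given as a rotation vector (axis times angle).
In Python, from workcell import * gives the robot as it stands.
- The arm moves only by the tool play_rows, never from a script. Its arguments are lists of equal length, an entry for each row: "slide": the shift along the tool's x, y, z in cm, a list of three; "delta_rot": the turn, a rotation vector about the tool's x, y, z in rad, a list of three. In form: {"slide": [[x, y, z], ...], "delta_rot": [[wx, wy, wz], ...]}. A call has 1 to 12 rows; each row is the pose to reach, as a shift and turn from the pose measured when the call began, along the tool's axes at that moment; what a row does not reach only later rows make up. A row lasts 1/12 s, in which the tool goes at most 41.7 mm and 7.16 degrees, less where a joint would pass 70% of its speed; a pose out of reach is approached as far as the arm can. A call with a gripper value outside its range is refused whole. "hand" is the opening, from 0 (shut) to 1 (fully open), set as the call begins (left out, the last holds). The fingers move at their own pace and stop on an object; "force" is the grip in N (left out, the last holds). Time passes only in rows, so rows that repeat a pose let the fingers close. It gives the time, the measured TCP pose, the force and the opening at its end, in the units of the state.
- read_state(): the state, without advancing time (a new reading comes with each control period).
- read_camera(name): name is "scene" or "top" or "wrist"; returns a dict with "image" (384x512x3 uint8, red, green, blue), "depth" (384x512 float32, m along the optical axis (not along the pixel's ray), 0 where there is no reading), "fovy" (degrees; the focal length in pixels is half the picture's height over the tangent of half this angle, whatever the lens; pixels are square), "cx", "cy" (the principal point, pixels), "world_from_camera" (4x4, takes a point from camera to world coordinates); the wrist camera has in their place "hand_eye" (4x4, takes a point from camera to tool coordinates, whose origin is the TCP and whose axes are the flange's). Camera axes: x right, y up, looking along -z (the intrinsics and any distortion apply to the point x, -y, -z); pixel columns grow to the right and rows downward; lengths in m; the calibration is good to about 2 mm. A picture is of the moment at which its call begins: read the wrist's pose just before it.
- finish_job(): hands the job in, once; it reports no verdict.
Trained networks look in a picture, given as the dict that the camera call returned (one of the last four; its "shot" number tells which), for a name from the list of things; names that differ only in an ending like _2 or _b are one class to them, and where a whole thing is asked for, a point or a joint stands for the part that bears it (a point fixed in the world has none). Each returns a list of dicts, best first, with "conf" (0 to 1); they miss things now and then, are a little off and sometimes report something else, mostly with a low value. They report only what shows in the picture. A call takes as long as a camera call.
- spot_in(target, picture): "bbox" ([centre column, centre row, width, height] in pixels, round what is visible of it).
- landmark_of(target, picture): "at" ([column, row] in pixels: a listed point, or the origin of a listed thing).
The state is a dict: "time": time; "q": joint angles; "joint_vel": joint speeds; "joint_torque": joint torques, N m; "tool_pos": TCP position; "tcp_rot": TCP orientation; "wrist_force": force on the tool from outside, world axes, zero at the start; "torque": the same for the moment, N m; "width": opening from 0.0 (shut) to 1.0 (fully open).
Only numpy, scipy, OpenCV 4.12 (cv2) and the standard library are available. Lean on these libraries where they do the work, as an engineer would, in place of code of your own. Each camera call takes 0.05 s, during which the arm holds its last target.

## Working session

There is one attempt and no reset: what is moved stays moved. The work goes in short steps, Python scripts to look and compute and a tool call to move; the robot and the scene stay as the last step left them, time stands still between calls to the robot, and variables do not carry over. Pictures are saved under pics/ and viewed, and the job is handed in when it is done.

Besides the shell and the picture viewer there is one more tool, called as a command line: name --argument value ..., lists and objects as JSON in quotes. play_rows: Moves the arm, as the interface text tells. Its arguments: {"type":"object","properties":{"slide":{"type":"array"},"delta_rot":{"type":"array"},"hand":{"type":"number"},"force":{"type":"number"}},"required":["slide","delta_rot"]}

```bash
mkdir -p pics; cat > h.py <<'E'
from workcell import *
import numpy as np, cv2
def save(p,n): cv2.imwrite('pics/'+n+'.png',cv2.cvtColor(p['image'],cv2.COLOR_RGB2BGR))
def K(p):
    f=p['image'].shape[0]/2/np.tan(np.radians(p['fovy'])/2); return f
def ray(p,u,v):
    f=K(p); d=np.array([(u-p['cx'])/f,-(v-p['cy'])/f,-1.]); M=np.array(p['world_from_camera']); return M[:3,3],M[:3,:3]@d
def atz(p,u,v,z=0):
    o,d=ray(p,u,v); return o+d*(z-o[2])/d[2]
def cloud(p):
    f=K(p);h,w=p['depth'].shape;u,v=np.meshgrid(np.arange(w),np.arange(h));D=p['depth']
    c=np.stack([(u-p['cx'])/f*D,-(v-p['cy'])/f*D,-D],-1);M=np.array(p['world_from_camera']);return c@M[:3,:3].T+M[:3,3]
E
python3 - <<'E'
from h import *
s=read_state();print(s)
for n in('top','scene'):
    p=read_camera(n);save(p,n+'0');print(n,{k:p[k] for k in p if k not in('image','depth')})
    for t in('mould','jar','dish','dock','dock_seat','dock_pad','rib','pot','stamp'):
        L=landmark_of(t,p)[:1];S=spot_in(t,p)[:1]
        print(t,[(np.round(l['at'],1),round(l['conf'],2),np.round(atz(p,*l['at'],0.015 if t=='dock_pad' else 0),4)) for l in L],[(np.round(l['bbox'],0),round(l['conf'],2)) for l in S])
E
```

```text
{'time': 0.0, 'q': array([ 1.24808566e+00,  2.64795601e-01,  1.60539411e+00, -7.47194309e-07,
        1.27369600e+00, -3.68935102e-02]), 'joint_vel': array([-3.42493782e-04, -6.76330166e-04, -2.12937792e-03,  7.42780177e-04,
       -3.43516999e-04, -8.02034723e-05]), 'joint_torque': array([ 9.56740660e-04, -5.15123820e+01, -3.67306387e+01,  1.76112517e-04,
        1.30107970e-02,  1.22873551e-06]), 'tool_pos': array([0.19007906, 0.6469313 , 0.23792255]), 'tcp_rot': array([-0.44737499, -3.10915993,  0.00354359]), 'wrist_force': array([-1.17551319,  1.00434089,  0.23435002]), 'torque': array([-0.00301479,  0.03146813, -0.0299049 ]), 'width': 0.999203048099482}
top {'fovy': 44.38017757220395, 'cx': 261.21889714912453, 'cy': 194.24599945731194, 'world_from_camera': array([[ 0.00593532,  0.98391907, -0.17851623,  0.31515215],
       [-0.99997733,  0.00640756,  0.00206891, -0.04208903],
       [ 0.00317949,  0.1784999 ,  0.98393479,  1.30806311],
       [ 0.        ,  0.        ,  0.        ,  1.        ]]), 'shot': 1}
mould [(array([134. , 222.3]), 0.87, array([0.4706, 0.3098, 0.    ]))] 
[... 1518 characters left out ...]
 0.72)]
dock [(array([183., 146.]), 0.87, array([ 0.5443, -0.3283,  0.    ]))] [(array([178., 137.,  76.,  57.]), 0.86)]
dock_seat [(array([178.9, 144.7]), 0.66, array([ 0.5484, -0.3414,  0.    ]))] [(array([177., 134.,  76.,  54.]), 0.96)]
dock_pad [(array([170.8, 131.7]), 0.95, array([ 0.537 , -0.3897,  0.015 ]))] [(array([176., 135.,  78.,  51.]), 0.83)]
rib [(array([179. , 145.9]), 0.75, array([ 0.5516, -0.3368,  0.    ]))] [(array([330., 182.,  27.,  25.]), 0.65)]
pot [(array([208.9, 249.7]), 0.81, array([ 0.7338, -0.002 ,  0.    ]))] [(array([209., 241.,  30.,  31.]), 0.64)]
stamp [(array([316.8, 316.8]), 0.65, array([0.6997, 0.2575, 0.    ]))] [(array([318., 313.,  18.,  24.]), 0.86)]
```

```bash
python3 - <<'E'
from h import *
p=read_camera('top');np.save('topc.npy',cloud(p));
C=cloud(p)
# orthographic map from cloud + image
im=cv2.resize(p['image'][90:300,90:460],None,fx=2.1,fy=2.1,interpolation=cv2.INTER_CUBIC);cv2.imwrite('pics/topcrop.png',im[:,:,::-1])
Z=C[...,2]
print(np.percentile(Z[p['depth']>0],[1,20,50,80]))
def rep(n,m):
    q=C[m];print(n,len(q),q.min(0).round(4),q.max(0).round(4),((q.min(0)+q.max(0))/2).round(4),np.median(q,0).round(4))
X,Y=C[...,0],C[...,1]
def near(x,y,r): return np.hypot(X-x,Y-y)<r
for n,x,y,r,z0 in(('mould',.47,.305,.09,.02),('jar',.44,-.128,.07,.015),('dish',.645,.132,.07,.025),('rib',.395,.058,.06,.004),('pot',.733,0,.05,.03),('stamp',.702,.254,.04,.02),('dock',.54,-.36,.16,.018)):
    rep(n,near(x,y,r)&(Z>z0)&(Z<.07))
p=read_camera('scene');
cv2.imwrite('pics/scene.png',cv2.resize(p['image'],None,fx=1.5,fy=1.5)[:,:,::-1])
E
```

```text
[-7.60649576e-01 -4.88723978e-03 -7.39720534e-04  2.81899556e-03]
mould 1080 [0.4237 0.2528 0.0201] [0.5233 0.353  0.0552] [0.4735 0.3029 0.0376] [0.4709 0.2991 0.042 ]
jar 668 [ 0.4051 -0.1648  0.0156] [ 0.4816 -0.0881  0.0619] [ 0.4433 -0.1264  0.0387] [ 0.4417 -0.1252  0.0453]
dish 214 [0.6014 0.0898 0.0253] [0.6787 0.1702 0.0445] [0.6401 0.13   0.0349] [0.6413 0.1309 0.0361]
rib 395 [0.3431 0.0096 0.004 ] [0.4529 0.1125 0.0163] [0.398  0.061  0.0102] [0.3865 0.0539 0.0071]
pot 184 [ 0.6988 -0.0292  0.0301] [0.7567 0.0265 0.0623] [ 0.7277 -0.0013  0.0462] [ 7.379e-01 -7.000e-04  4.990e-02]
stamp 62 [0.6853 0.2447 0.0225] [0.7061 0.2678 0.0494] [0.6957 0.2563 0.0359] [0.6956 0.2548 0.0427]
dock 1153 [ 0.4557 -0.5114  0.0181] [ 0.6273 -0.275   0.0416] [ 0.5415 -0.3932  0.0299] [ 0.5171 -0.4207  0.0265]
```

View pics/topcrop.png

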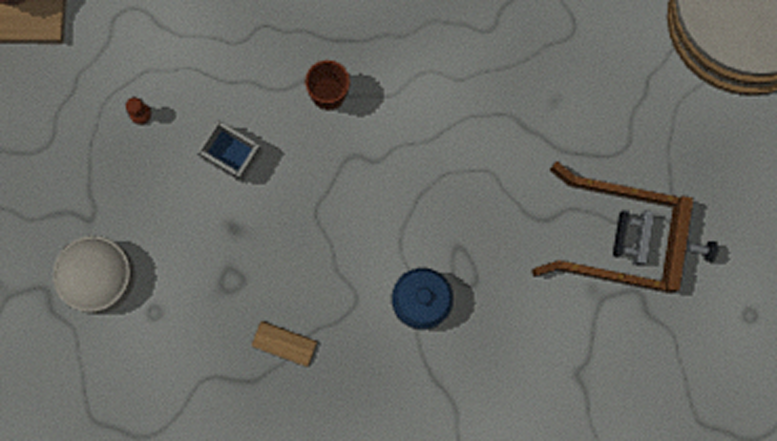

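View pics/scene.png

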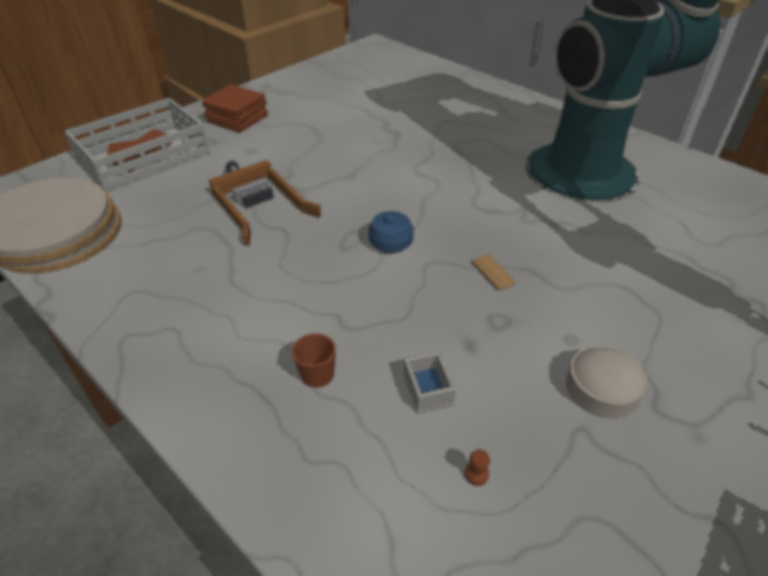

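```bash
cat > dock.py <<'E'
from h import *
from scipy.optimize import least_squares
def fit(n,name):
    p=read_camera(n);im=p['image'].astype(int);C=cloud(p)
    m=(im[...,0]-im[...,2]>25)&(np.hypot(C[...,0]-.54,C[...,1]+.36)<.17)
    m&=(C[...,2]<.06)
    v,u=np.nonzero(m)
    P=np.array([atz(p,a,b,.026) for a,b in zip(u,v)])[:,:2]
    # render ortho map
    cv2.imwrite(f'pics/{name}.png',cv2.resize((m*255).astype(np.uint8)[v.min()-5:v.max()+5,u.min()-5:u.max()+5],None,fx=5,fy=5,interpolation=0))
    return p,P
for n in('top','scene'):
    p,P=fit(n,'dm_'+n)
    h0=np.array([-.19,-.98]);h0/=np.linalg.norm(h0)
    for it in range(4):
        nrm=np.array([-h0[1],h0[0]]);s0=np.array([.546,-.341])
        s=(P-s0)@h0;t=(P-s0)@nrm
        b=(s>-.012)&(s<.055)
        sl=[];off=[]
        for sg in(1,-1):
            k=b&(sg*t>.035)&(sg*t<.08)
            # inner edge: per s bin
            ss=np.arange(-.012,.055,.005);e=[]
            for a in ss:
                kk=k&(s>=a)&(s<a+.005)
                if kk.any(): e.append((a+.0025,sg*np.min(sg*t[kk]),sg*np.max(sg*t[kk])))
            e=np.array(e);f=np.polyfit(e[:,0],e[:,1],1);g=np.polyfit(e[:,0],e[:,2],1);sl+=[f[0],g[0]];off.append((f[1],g[1]))
        a=np.mean(sl);h0=h0+a*nrm;h0/=np.linalg.norm(h0)
    print(n,'h',h0,np.degrees(np.arctan2(h0[1],h0[0])),'slopes',np.round(sl,3),'offs mm',np.round(np.array(off)*1e3,1))
    print(' s range',s.min(),s.max(), 'centre', s0+nrm*np.mean(off))
E
python3 dock.py
```

```text
top h [-0.18373688 -0.98297546] -100.5874987327206 slopes [0.049 0.002 0.015 0.02 ] offs mm [[ 49.1  58.3]
 [-57.9 -65.9]]
 s range -0.05669666139503675 0.13513028705946645 centre [ 0.54198965 -0.34016153]
scene h [-0.19186349 -0.98142162] -101.06155512554892 slopes [-0.001 -0.025 -0.023  0.049] offs mm [[ 51.9  65.9]
 [-46.4 -65.1]]
 s range -0.07902988669643204 0.14762680334982028 centre [ 0.54753708 -0.3413005 ]
```

```bash
cd pics; python3 -c "
import cv2
for n in('top','scene'): print(cv2.imread('dm_%s.png'%n).shape)"
```

```text
(350, 425, 3)
(325, 415, 3)
```

View pics/dm_top.png

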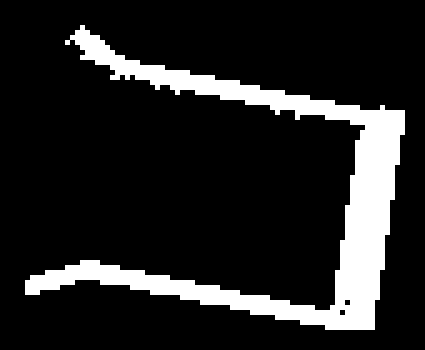

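```bash
python3 - <<'E'
from h import *
p=read_camera('wrist');save(p,'w0');print({k:p[k] for k in p if k not in('image','depth')});print(read_state()['time'])
E
```

```text
{'fovy': 63.23025482800853, 'cx': 253.80485453278402, 'cy': 186.99187856619443, 'hand_eye': array([[ 4.53528466e-04,  9.45496732e-01,  3.25631269e-01,
         8.34037708e-02],
       [ 9.99999897e-01, -4.23390370e-04, -1.63418607e-04,
         2.52490938e-04],
       [-1.66426151e-05,  3.25631309e-01, -9.45496827e-01,
        -1.34694102e-01],
       [ 0.00000000e+00,  0.00000000e+00,  0.00000000e+00,
         1.00000000e+00]]), 'shot': 7}
2.15
```

View pics/w0.png

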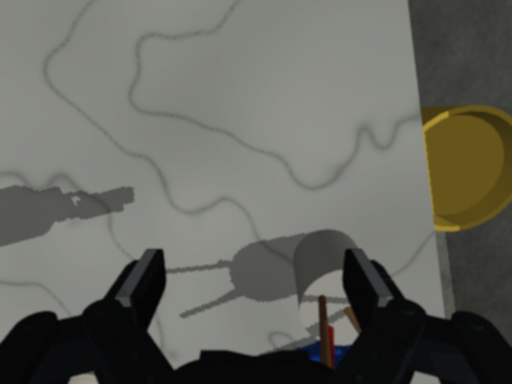

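```bash
cat >> h.py <<'E'
from scipy.spatial.transform import Rotation as Ro
def Rt(yaw): # tool pointing down, tool x at yaw
    c,s=np.cos(yaw),np.sin(yaw); return Ro.from_matrix(np.array([[c,s,0],[s,-c,0],[0,0,-1.]]))
def goto(pos,yaw,st=None):
    st=st or read_state();R=Ro.from_rotvec(st['tcp_rot'])
    print('t',round(st['time'],2),'pos',st['tool_pos'].round(4),'F',st['wrist_force'].round(2),'w',round(st['width'],3))
    print('slide cm',(R.inv().apply(np.array(pos)-st['tool_pos'])*100).round(2),'rot',(R.inv()*Rt(yaw)).as_rotvec().round(4))
def wcloudpose(p,st):
    T=np.eye(4);T[:3,:3]=Ro.from_rotvec(st['tcp_rot']).as_matrix();T[:3,3]=st['tool_pos'];p['world_from_camera']=T@np.array(p['hand_eye']);return p
E
python3 -c "
from h import *
goto([.545,-.40,.24],np.radians(79.5))"
```

```text
t 2.15 pos [0.1903 0.6476 0.2393] F [-0.04  0.14 -0.02] w 1.001
slide cm [-6.357e+01 -9.051e+01 -7.000e-02] rot [-1.0000e-04  0.0000e+00  1.4683e+00]
```

play_rows --slide '[[-2.1, -3, 0], [-4.2, -6, 0], [-6.4, -9, 0], [-8.6, -12.2, 0], [-10.8, -15.4, 0], [-13, -18.6, 0], [-15.3, -21.8, 0], [-17.6, -25, 0], [-19.9, -28.3, 0], [-22.2, -31.6, 0], [-24.5, -34.9, 0], [-26.8, -38.2, 0]]' --delta_rot '[[0, 0, 0.05], [0, 0, 0.1], [0, 0, 0.15], [0, 0, 0.2], [0, 0, 0.25], [0, 0, 0.3], [0, 0, 0.35], [0, 0, 0.4], [0, 0, 0.45], [0, 0, 0.5], [0, 0, 0.55], [0, 0, 0.6]]' --hand 0.7

```text
time: 3.15
tool_pos: [0.3398, 0.2039, 0.2397]
tcp_rot: [1.348, 2.837, 0.002]
wrist_force: [1.4, 0.2, -0.1]
width: 0.704
```

```bash
python3 -c "
from h import *
goto([.545,-.40,.24],np.radians(79.5))"
```

```text
t 3.15 pos [0.3398 0.2039 0.2397] F [ 1.44  0.23 -0.08] w 0.704
slide cm [-5.978e+01 -2.221e+01 -4.000e-02] rot [ 1.400e-03 -2.000e-04  8.665e-01]
```

play_rows --slide '[[-4, -1.5, 0], [-8, -3, 0], [-12, -4.4, 0], [-16, -5.9, 0], [-20, -7.4, 0], [-24, -8.9, 0], [-28, -10.4, 0], [-32, -11.9, 0], [-36, -13.4, 0], [-40, -14.8, 0], [-43, -16, 0], [-46, -17.1, 0]]' --delta_rot '[[0, 0, 0.08], [0, 0, 0.16], [0, 0, 0.24], [0, 0, 0.32], [0, 0, 0.4], [0, 0, 0.48], [0, 0, 0.56], [0, 0, 0.64], [0, 0, 0.72], [0, 0, 0.8], [0, 0, 0.85], [0, 0, 0.867]]'

```text
time: 4.15
tool_pos: [0.4981, -0.264, 0.2398]
tcp_rot: [2.418, 2.003, 0.002]
wrist_force: [0.8, 0.5, 0.3]
width: 0.703
```

```bash
python3 -c "
from h import *
goto([.545,-.40,.24],np.radians(79.5))
st=read_state();p=wcloudpose(read_camera('wrist'),st);save(p,'w1')
for n in ('dock_seat','dock_pad','dock'):
  for l in landmark_of(n,p)[:2]: print(n,l,atz(p,*l['at'],.015 if n=='dock_pad' else 0))
"
```

```text
t 4.15 pos [ 0.4981 -0.264   0.2398] F [0.81 0.46 0.35] w 0.703
slide cm [-1.249e+01  7.140e+00 -1.000e-02] rot [ 0.0021 -0.     -0.0041]
dock_pad {'at': [301.9, 241.8], 'conf': 0.9} [ 0.53933099 -0.38849827  0.015     ]
```

View pics/w1.png

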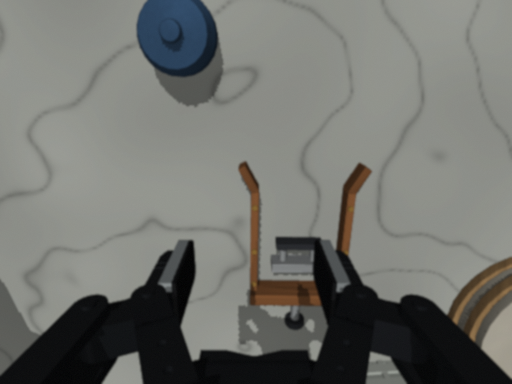

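play_rows --slide '[[-2.5, 2, 0], [-5, 4, 0], [-7.5, 6, 0], [-9.5, 6.8, 0], [-9.5, 6.8, 0], [-9.5, 6.8, 0]]' --delta_rot '[[0, 0, 0], [0, 0, 0], [0, 0, 0], [0, 0, 0], [0, 0, 0], [0, 0, 0]]'

```text
time: 4.85
tool_pos: [0.5467, -0.3663, 0.2389]
tcp_rot: [-2.415, -2.005, -0.002]
wrist_force: [-0.2, 0.5, 0.1]
width: 0.7
```

```bash
python3 -c "
from h import *
import pickle
st=read_state();p=wcloudpose(read_camera('wrist'),st);save(p,'w2')
print(st['tool_pos'])
pickle.dump((p,st),open('w2.pkl','wb'))
for n in ('dock_seat','dock_pad','dock'):
  for l in landmark_of(n,p)[:2]: print(n,l,atz(p,*l['at'],.015 if n=='dock_pad' else 0))
for l in landmark_of('jar',p)[:2]: print('jar',l,atz(p,*l['at']))
"
```

```text
[ 0.54668182 -0.36625468  0.23885544]
```

View pics/w2.png

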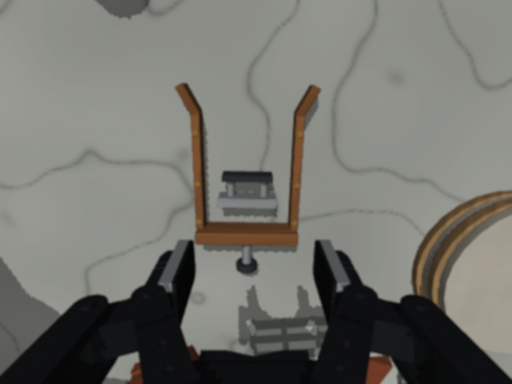

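```bash
cat > fitw.py <<'E'
from h import *
import pickle
p,st=pickle.load(open('w2.pkl','rb'))
im=p['image'].astype(int);m=((im[...,0]-im[...,2])>30)
rows=range(125,215,3);E=[]
for r in rows:
    c=np.nonzero(m[r,150:340])[0]+150
    l=c[c<240];g=c[c>=255]
    if len(l) and len(g): E.append((r,l.min()-.5,l.max()+.5,g.min()-.5,g.max()+.5))
E=np.array(E)
for nm,i,j,z in(('inner z0',2,3,0),('outer z26',1,4,.026)):
    A=np.array([atz(p,e[i],e[0],z)[:2] for e in E]);B=np.array([atz(p,e[j],e[0],z)[:2] for e in E])
    fa=np.polyfit(A[:,1],A[:,0],1);fb=np.polyfit(B[:,1],B[:,0],1)
    k=(fa[0]+fb[0])/2;ang=np.degrees(np.arctan2(-1,-k))
    y=-.341;xa,xb=np.polyval(fa,y),np.polyval(fb,y)
    print(nm,'slopes',fa[0],fb[0],'ang',ang,'x mid at y',y,(xa+xb)/2,'width',abs(xa-xb)*np.cos(np.arctan(k))*1e3, 'resid',np.std(A[:,0]-np.polyval(fa,A[:,1])))
# pad front edge, jaw tip, back wall
for nm,u,v,z in(('pad front top',248,172,.026),('back wall top outer',247,246,.026),('mouth L',182,84,.026),('mouth R',313,86,.026),('kinkLin',200,112,0),('kinkRin',295,112,0)): print(nm,atz(p,u,v,z).round(4))
E
python3 fitw.py
```

```text
inner z0 slopes 0.2024241068401578 0.20141728541191325 ang -101.41570845865621 x mid at y -0.341 0.543678897459858 width 111.5710757676039 resid 0.0003725067272340312
outer z26 slopes 0.20166879584608072 0.20308643168630022 ang -101.44086010664611 x mid at y -0.341 0.5443145941660452 width 125.3298769312213 resid 0.00032359502536728724
pad front top [ 0.5376 -0.3813  0.026 ]
back wall top outer [ 0.5181 -0.4761  0.026 ]
mouth L [ 0.4873 -0.2734  0.026 ]
mouth R [ 0.6234 -0.3008  0.026 ]
kinkLin [ 0.4944 -0.3066  0.    ]
kinkRin [ 0.6037 -0.327   0.    ]
```

```bash
python3 - <<'E'
from h import *
C=np.load('topc.npy').reshape(-1,3)
k=(C[:,2]>.06)&(C[:,0]>.1)
import collections
c=collections.Counter(map(tuple,np.round(C[k]/.05).astype(int)*5))
print([a for a in c.items() if a[1]>3])
goto([.47,.285,.24],np.radians(103.7))
E
```

```text
[((np.int64(30), np.int64(-5), np.int64(130)), 732), ((np.int64(95), np.int64(-55), np.int64(5)), 13), ((np.int64(95), np.int64(-60), np.int64(5)), 12), ((np.int64(90), np.int64(70), np.int64(5)), 27), ((np.int64(90), np.int64(65), np.int64(5)), 45), ((np.int64(90), np.int64(55), np.int64(5)), 49), ((np.int64(90), np.int64(45), np.int64(5)), 58), ((np.int64(90), np.int64(60), np.int64(5)), 51), ((np.int64(90), np.int64(40), np.int64(5)), 36), ((np.int64(90), np.int64(-55), np.int64(5)), 24), ((np.int64(90), np.int64(-60), np.int64(5)), 30), ((np.int64(90), np.int64(-65), np.int64(5)), 17), ((np.int64(90), np.int64(-50), np.int64(5)), 13), ((np.int64(90), np.int64(50), np.int64(5)), 39), ((np.int64(85), np.int64(65), np.int64(5)), 50), ((np.int64(85), np.int64(60), np.int64(5)), 39), ((np.int64(85), np.int64(50), np.int64(5)), 34), ((np.int64(85), np.int64(40), np.int64(5)), 38), ((np.int64(85), np.int64(45), np.int64(5)), 42), ((np.int64(85), np.int64(-50), np.int64(5)), 26), ((np.int64(85), np.int64(-55), np.int64(5)), 24), ((np.int64(85), np.int64(-60), np.int64(5)), 15), ((np.int6
[... 2157 characters left out ...]
p.int64(10)), 43), ((np.int64(50), np.int64(60), np.int64(5)), 21), ((np.int64(50), np.int64(65), np.int64(10)), 19), ((np.int64(50), np.int64(65), np.int64(5)), 8), ((np.int64(50), np.int64(-65), np.int64(5)), 47), ((np.int64(50), np.int64(-70), np.int64(5)), 36), ((np.int64(45), np.int64(-15), np.int64(5)), 4), ((np.int64(40), np.int64(-65), np.int64(5)), 8), ((np.int64(40), np.int64(-70), np.int64(5)), 6), ((np.int64(35), np.int64(-65), np.int64(5)), 9), ((np.int64(35), np.int64(-70), np.int64(5)), 11), ((np.int64(30), np.int64(-70), np.int64(5)), 4)]
t 5.1 pos [ 0.5466 -0.3657  0.2394] F [-0.72  1.03 -0.72] w 0.702
slide cm [ 6.257e+01 -1.943e+01  5.000e-02] rot [ 0.0005 -0.0019 -0.4231]
```

View pics/top0.png

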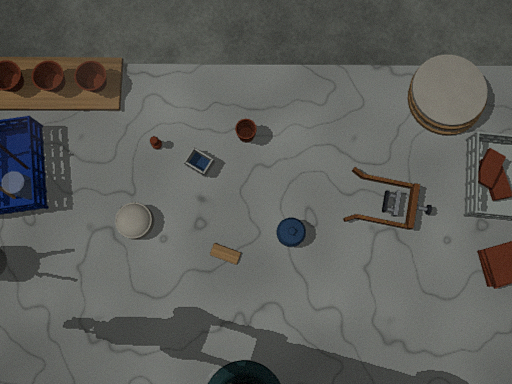

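play_rows --slide '[[3.9, -1.2, 0], [7.8, -2.4, 0], [11.7, -3.6, 0], [15.6, -4.9, 0], [19.5, -6.1, 0], [23.4, -7.3, 0], [27.3, -8.5, 0], [31.2, -9.7, 0], [35.1, -10.9, 0], [39, -12.1, 0], [42.9, -13.3, 0], [46.8, -14.5, 0]]' --delta_rot '[[0, 0, -0.03], [0, 0, -0.06], [0, 0, -0.09], [0, 0, -0.12], [0, 0, -0.15], [0, 0, -0.18], [0, 0, -0.21], [0, 0, -0.24], [0, 0, -0.27], [0, 0, -0.3], [0, 0, -0.33], [0, 0, -0.36]]'

```text
time: 6.1
tool_pos: [0.4883, 0.1232, 0.2408]
tcp_rot: [-2.015, -2.41, -0.004]
wrist_force: [0.2, -0.5, 0.1]
width: 0.7
```

```bash
python3 -c "
from h import *
goto([.47,.285,.24],np.radians(103.7))"
```

```text
t 6.1 pos [0.4883 0.1232 0.2408] F [ 0.18 -0.53  0.13] w 0.7
slide cm [16.25  1.07  0.11] rot [ 0.002  -0.0018 -0.061 ]
```

play_rows --slide '[[3.9, 0.3, 0], [7.8, 0.5, 0], [11.7, 0.8, 0], [14.5, 1, 0.1], [16.2, 1.1, 0.1], [16.2, 1.1, 0.1], [16.2, 1.1, 0.1]]' --delta_rot '[[0, 0, -0.03], [0, 0, -0.06], [0, 0, -0.06], [0, 0, -0.06], [0, 0, -0.06], [0, 0, -0.06], [0, 0, -0.06]]'

```text
time: 6.68
tool_pos: [0.4694, 0.2855, 0.2402]
tcp_rot: [1.938, 2.473, 0.004]
wrist_force: [-1.0, -0.3, 0.7]
width: 0.705
```

```bash
python3 -c "
from h import *
st=read_state();p=wcloudpose(read_camera('wrist'),st);save(p,'w3')
for l in landmark_of('mould',p)[:2]: print(l,atz(p,*l['at']))
C=cloud(p);Z=C[...,2];im=p['image']
k=(Z>.012)&(Z<.06)&(np.hypot(C[...,0]-.472,C[...,1]-.303)<.08)
q=C[k];print(q.min(0),q.max(0),len(q),Z[np.abs(C[...,0]-.35)<.02].mean())
k=k&(Z>.02)
hull=cv2.minEnclosingCircle(q[:,:2].astype(np.float32));print(hull)
goto([.4507,.395,.24],np.radians(103.7))
"
```

```text
{'at': [264.7, 135.8], 'conf': 0.88} [0.47846498 0.30869279 0.        ]
[0.42587675 0.25654242 0.01230873] [0.52512716 0.35592226 0.05066431] 6345 -0.00019036407450023437
((0.47557196021080017, 0.3060682415962219), 0.04995366930961609)
t 6.78 pos [0.47   0.284  0.2402] F [-0.36 -0.3   0.23] w 0.696
slide cm [11.24  0.75  0.03] rot [ 0.002  -0.0012 -0.0005]
```

View pics/w3.png

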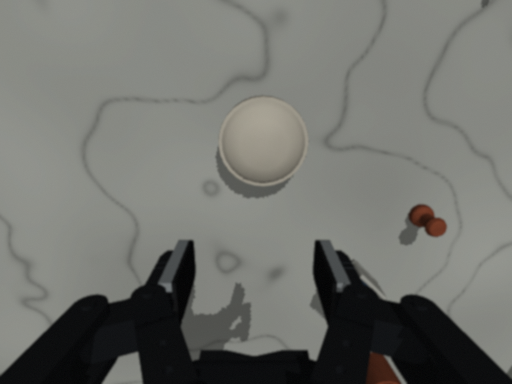

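```bash
python3 -c "
from h import *
import pickle
p,st=pickle.load(open('w2.pkl','rb'))
C=cloud(p).reshape(-1,3);im=p['image'].reshape(-1,3).astype(int)
k=(im[:,0]-im[:,2]>30)&(C[:,2]>.019)&(C[:,2]<.034)&(np.hypot(C[:,0]-.545,C[:,1]+.36)<.14)
P=C[k][:,:2];print(np.median(C[k][:,2]))
a=np.radians(-101.4)
for it in range(3):
  h=np.array([np.cos(a),np.sin(a)]);n=np.array([-h[1],h[0]]);o=np.array([.5446,-.338])
  s=(P-o)@h;t=(P-o)@n
  fs=[];b=(s>-.012)&(s<.055)
  for sg in(1,-1):
    kk=b&(sg*t>.045)&(sg*t<.075)
    fs.append(np.polyfit(s[kk],t[kk],1)); print(sg,fs[-1],np.percentile(t[kk],[1,5,95,99])*1e3)
  a+=np.arctan((fs[0][0]+fs[1][0])/2)
print(np.degrees(a),(fs[0][1]+fs[1][1])/2*1e3, s.min(),s.max())
k=(C[:,2]>.012)&(C[:,2]<.034)&(np.abs((C[:,:2]-o)@n)<.03)
s=(C[k][:,:2]-o)@h;print(np.percentile(s[(s>0)&(s<.09)],[1,3,5,10])*1e3)
goto([.4528,.4034,.24],np.radians(103.2))
"
```

```text
0.02586187692445535
1 [0.00247903 0.05752227] [52.93761561 53.09768072 62.26369173 62.90723554]
-1 [-0.00401786 -0.05709838] [-62.31000615 -61.8922411  -52.94265531 -52.80657303]
1 [0.00338725 0.05751774] [52.95286498 53.10603321 62.29990236 62.92441929]
-1 [-0.0032662  -0.05709786] [-62.30093138 -61.85963651 -52.93631829 -52.79132226]
1 [0.00332818 0.0575177 ] [52.95103418 53.10617718 62.29708029 62.92303878]
-1 [-0.00332533 -0.0570979 ] [-62.30164655 -61.86220255 -52.93570208 -52.79204882]
-101.44053468718211 0.20990169057134855 -0.05206572827501842 0.13140108911787376
[47.26865818 47.40991815 47.51139647 47.74639094]
t 6.78 pos [0.47   0.284  0.2402] F [-0.36 -0.3   0.23] w 0.696
slide cm [12.01  1.15  0.03] rot [ 0.002  -0.0012  0.0082]
```

play_rows --slide '[[3.8, 0.3, 0], [7.6, 0.6, 0], [11, 1.1, 0], [12, 1.1, 3], [12, 1.1, 6.5], [12, 1.1, 10], [12, 1.1, 13.5], [12, 1.1, 16.5], [12, 1.1, 18.5], [12, 1.1, 19.5], [12, 1.1, 20], [12, 1.1, 20]]' --delta_rot '[[0, 0, 0.01], [0, 0, 0.01], [0, 0, 0.01], [0, 0, 0.01], [0, 0, 0.01], [0, 0, 0.01], [0, 0, 0.01], [0, 0, 0.01], [0, 0, 0.01], [0, 0, 0.01], [0, 0, 0.01], [0, 0, 0.01]]'

```text
time: 7.78
tool_pos: [0.4528, 0.4026, 0.0399]
tcp_rot: [1.955, 2.459, 0.002]
wrist_force: [-0.0, -0.5, -0.5]
width: 0.7
```

```bash
python3 -c "
from h import *
goto([.4528,.4034,.024],np.radians(103.2))
p=read_camera('wrist');save(p,'w4');p=read_camera('scene');cv2.imwrite('pics/s4.png',cv2.resize(p['image'][180:384,330:512],None,fx=3,fy=3)[:,:,::-1])
"
```

```text
t 7.78 pos [0.4528 0.4026 0.0399] F [-0.04 -0.5  -0.54] w 0.7
slide cm [0.08 0.02 1.59] rot [ 0.0011 -0.0007 -0.003 ]
```

View pics/s4.png

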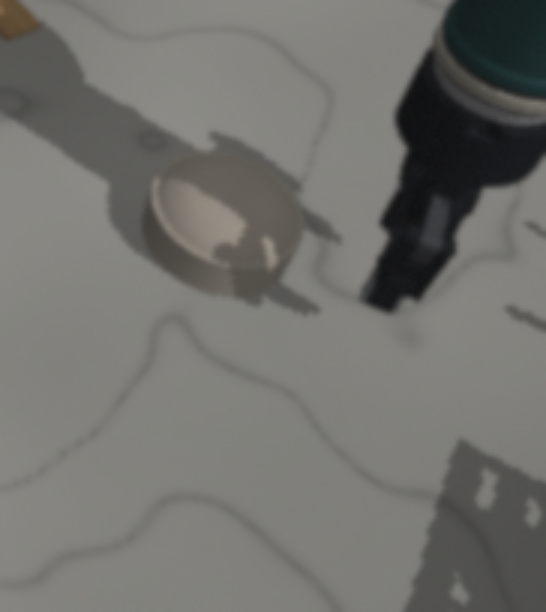

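View pics/w4.png

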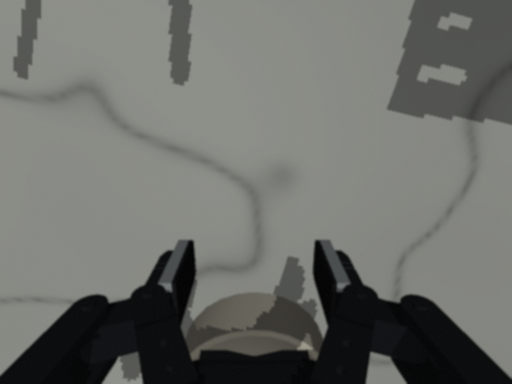

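```bash
python3 -c "
from h import *
st=read_state();p=wcloudpose(read_camera('wrist'),st);C=cloud(p)
M=Ro.from_rotvec(st['tcp_rot'])
D=p['depth'];print((D[200:384:20,150:360:15]*1000).astype(int))
T=M.inv().apply((C.reshape(-1,3)-st['tool_pos']))
k=(C.reshape(-1,3)[:,2]>.005)&(D.ravel()>0)&(np.abs(T[:,0])<.03)&(T[:,2]>-.05)
q=T[k];print(len(q))
for sg in(1,-1):
  a=q[sg*q[:,1]>0];print(a.min(0).round(4),a.max(0).round(4)); print(a[np.argsort(-a[:,2])[:8]].round(4))
"
```

```text
[[190 188 189 190 189 188 189 189 189 188 189 189 190 189]
 [193 192 192 192 194 193 193 193 193 195 194 194 192 194]
 [197 197 149 197 198 198 197 199 197 198 199 152 199 198]
 [201 139 132 202 203 204 203 203 203 203 202 152 133 140]
 [125 119 127 207 207 207 207 207 207 207 209 152 122 118]
 [108 106 125 213 212 206 203 201 203 210 213 213 121 107]
 [ 98  91   0 208 194 188 185 185 186 190 199 219  90  91]
 [ 83  85  84 187 181 179 178 178 178 182 183 196  85  85]
 [ 79  78  77  87  86  86  85  85  86  87  85  86  78  77]
 [ 73  73  72  72  79  80  80  78  79  79  79  73  73  73]]
8472
[-0.0122  0.028  -0.05  ] [0.0145 0.0627 0.0032]
[[-0.0082  0.0305  0.0032]
 [ 0.0018  0.0303  0.0031]
 [-0.0004  0.0304  0.0029]
 [ 0.0008  0.0304  0.0029]
 [-0.002   0.0305  0.0027]
 [ 0.0071  0.0304  0.0027]
 [ 0.0084  0.0303  0.0024]
 [ 0.0062  0.0304  0.0024]]
[-0.0123 -0.0623 -0.05  ] [ 0.0147 -0.0271  0.0039]
[[-0.0075 -0.0298  0.0039]
 [ 0.     -0.0297  0.0032]
 [ 0.0006 -0.0296  0.0032]
 [ 0.0041 -0.0299  0.0032]
 [ 0.002  -0.0295  0.0027]
 [-0.0079 -0.0296  0.0027]
 [ 0.0066 -0.0297  0.0027]
 [ 0.0072 -0.0296  0.0026]]
```

play_rows --slide '[[0, 0, 1], [0, 0, 2], [0, 0, 2.2], [-1, 0, 2.2], [-2.2, 0, 2.2], [-3.2, 0, 2.2], [-3.9, 0, 2.2], [-4.3, 0, 2.2], [-4.6, 0, 2.2], [-4.9, 0, 2.2], [-5.2, 0, 2.2], [-5.5, 0, 2.2]]' --delta_rot '[[0, 0, 0], [0, 0, 0], [0, 0, 0], [0, 0, 0], [0, 0, 0], [0, 0, 0], [0, 0, 0], [0, 0, 0], [0, 0, 0], [0, 0, 0], [0, 0, 0], [0, 0, 0]]'

```text
time: 8.93
tool_pos: [0.4666, 0.3514, 0.0206]
tcp_rot: [1.954, 2.459, 0.01]
wrist_force: [-2.1, 3.0, 0.3]
width: 0.697
```

```bash
cat > path.py <<'E'
from h import *
O=np.array([.5448,-.338]);a2=np.radians(-101.44);h2=np.array([np.cos(a2),np.sin(a2)]);d=.0515
P0=np.array([.4756,.306]);I=O-h2*.192
h1=(I-P0)/np.linalg.norm(I-P0);a1=np.arctan2(h1[1],h1[0]);R=.25;tl=R*np.tan((a1-a2)/2);L1=np.linalg.norm(I-P0)-tl;La=R*(a1-a2)
L2=.192-tl
def c(l):
    if l<L1: return P0+h1*l,a1
    if l<L1+La:
        f=(l-L1)/R; n=np.array([h1[1],-h1[0]]) # right side (clockwise)
        A=P0+h1*L1; return A+h1*R*np.sin(f)+n*R*(1-np.cos(f)),a1-f
    return O-h2*L2+h2*(l-L1-La),a2
if __name__=='__main__':
    import sys
    st=read_state();Rr=Ro.from_rotvec(st['tcp_rot']);z=.018
    xc=Rr.as_matrix()[:2,0];cen=st['tool_pos'][:2]-d*xc
    ls=np.arange(-.05,L1+La+L2+.03,.0005);i=np.argmin([np.linalg.norm(c(l)[0]-cen) for l in ls]);l0=ls[i]
    print('t',st['time'],'tcp',st['tool_pos'].round(4),'F',st['wrist_force'].round(2),'push',(-xc@st['wrist_force'][:2]*-1).round(2),'cen',cen.round(4),'l',l0,'off mm',np.linalg.norm(c(l0)[0]-cen)*1e3,'s_dock',((cen-O)@h2).round(4),'lat',((cen-O)@np.array([-h2[1],h2[0]])).round(4),'L',L1,La,L2)
    step=float(sys.argv[1])
    S=[];W=[]
    for k in range(1,13):
        cc,aa=c(l0+step*k);hh=np.array([np.cos(aa),np.sin(aa)]);pos=np.r_[cc-d*hh,z]
        S.append((Rr.inv().apply(pos-st['tool_pos'])*100).round(1).tolist());W.append([0,0,round((Rr.inv()*Rt(aa+np.pi)).as_rotvec()[2],2)])
    print(S);print(W)
E
python3 path.py .006
```

```text
t 8.9333 tcp [0.4666 0.3514 0.0206] F [-2.08  2.99  0.29] push 3.38 cen [0.4782 0.3012] l 0.0055000000000000465 off mm 1.4653887101018754 s_dock -0.6133 lat -0.1921 L 0.41356800315478354 0.10770526250893114 0.13729866156651865
[[-0.6, -0.2, 0.3], [-1.2, -0.2, 0.2], [-1.8, -0.2, 0.2], [-2.4, -0.2, 0.2], [-3.0, -0.2, 0.2], [-3.6, -0.2, 0.2], [-4.2, -0.1, 0.2], [-4.8, -0.1, 0.2], [-5.4, -0.1, 0.2], [-6.0, -0.1, 0.2], [-6.6, -0.1, 0.2], [-7.2, -0.1, 0.2]]
[[0, 0, np.float64(-0.0)], [0, 0, np.float64(-0.0)], [0, 0, np.float64(-0.0)], [0, 0, np.float64(-0.0)], [0, 0, np.float64(-0.0)], [0, 0, np.float64(-0.0)], [0, 0, np.float64(-0.0)], [0, 0, np.float64(-0.0)], [0, 0, np.float64(-0.0)], [0, 0, np.float64(-0.0)], [0, 0, np.float64(-0.0)], [0, 0, np.float64(-0.0)]]
```

play_rows --slide '[[-0.5, 0, 0.1], [-1, -0.1, 0.1], [-1.6, -0.1, 0.1], [-2.2, -0.1, 0.1], [-2.8, -0.1, 0.1], [-3.4, -0.1, 0.1], [-4, -0.1, 0.1], [-4.6, -0.1, 0.1], [-5.2, -0.1, 0.1], [-5.8, -0.1, 0.1], [-6.4, -0.1, 0.1], [-7, -0.1, 0.1]]' --delta_rot '[[0, 0, 0], [0, 0, 0], [0, 0, 0], [0, 0, 0], [0, 0, 0], [0, 0, 0], [0, 0, 0], [0, 0, 0], [0, 0, 0], [0, 0, 0], [0, 0, 0], [0, 0, 0]]'

```text
time: 9.93
tool_pos: [0.4824, 0.2837, 0.0203]
tcp_rot: [1.954, 2.459, 0.015]
wrist_force: [-1.1, 6.1, 4.4]
width: 0.7
```

```bash
sed -i 's/round((Rr.inv/float(round((Rr.inv/; s/\[2\],2)\]/[2],2))]/' path.py; python3 path.py .006; python3 - <<'E'
from h import *
st=read_state();p=wcloudpose(read_camera('wrist'),st);save(p,'w5')
def mould(n):
    p=read_camera(n)
    l=landmark_of('mould',p)[0];print(n,l['conf'],atz(p,*l['at']))
mould('top');mould('scene')
E
```

```text
t 9.9333 tcp [0.4824 0.2837 0.0203] F [-1.11  6.08  4.36] push 6.18 cen [0.4941 0.2335] l 0.07500000000000011 off mm 1.3724536094723345 s_dock -0.5501 lat -0.1631 L 0.41356800315478354 0.10770526250893114 0.13729866156651865
[[-0.6, -0.2, 0.2], [-1.2, -0.2, 0.2], [-1.8, -0.1, 0.2], [-2.4, -0.1, 0.2], [-3.0, -0.1, 0.2], [-3.6, -0.1, 0.2], [-4.2, -0.1, 0.2], [-4.8, -0.1, 0.2], [-5.4, -0.1, 0.2], [-6.0, -0.1, 0.2], [-6.6, -0.1, 0.2], [-7.2, -0.1, 0.2]]
[[0, 0, -0.0], [0, 0, -0.0], [0, 0, -0.0], [0, 0, -0.0], [0, 0, -0.0], [0, 0, -0.0], [0, 0, -0.0], [0, 0, -0.0], [0, 0, -0.0], [0, 0, -0.0], [0, 0, -0.0], [0, 0, -0.0]]
top 0.9 [0.48340951 0.2358917  0.        ]
scene 0.82 [0.49080573 0.2331234  0.        ]
```

View pics/w5.png

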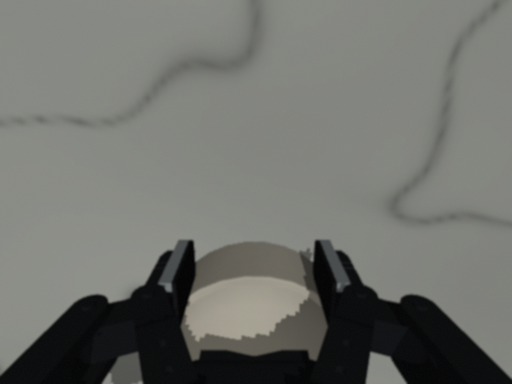

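play_rows --slide '[[-0.6, 0, -0.1], [-1.2, -0.1, -0.1], [-1.8, -0.1, -0.1], [-2.4, -0.1, -0.1], [-3, -0.1, -0.1], [-3.6, -0.1, -0.1], [-4.2, -0.1, -0.1], [-4.8, -0.1, -0.1], [-5.4, -0.1, -0.1], [-6, -0.1, -0.1], [-6.6, -0.1, -0.1], [-7.2, -0.1, -0.1]]' --delta_rot '[[0, 0, 0], [0, 0, 0], [0, 0, 0], [0, 0, 0], [0, 0, 0], [0, 0, 0], [0, 0, 0], [0, 0, 0], [0, 0, 0], [0, 0, 0], [0, 0, 0], [0, 0, 0]]'

```text
time: 11.18
tool_pos: [0.4976, 0.2118, 0.0202]
tcp_rot: [1.953, 2.459, 0.012]
wrist_force: [-0.6, 1.9, -2.3]
width: 0.703
```

```bash
python3 path.py .006
```

```text
t 11.1833 tcp [0.4976 0.2118 0.0202] F [-0.63  1.92 -2.35] push 2.01 cen [0.5092 0.1616] l 0.1480000000000002 off mm 0.4239569573765891 s_dock -0.4827 lat -0.134 L 0.41356800315478354 0.10770526250893114 0.13729866156651865
[[-0.6, 0.0, 0.2], [-1.2, 0.0, 0.2], [-1.8, 0.0, 0.2], [-2.4, 0.0, 0.2], [-3.0, 0.0, 0.2], [-3.6, 0.0, 0.2], [-4.2, 0.0, 0.2], [-4.8, 0.0, 0.2], [-5.4, 0.0, 0.2], [-6.0, 0.0, 0.2], [-6.6, 0.0, 0.2], [-7.2, 0.0, 0.2]]
[[0, 0, -0.0], [0, 0, -0.0], [0, 0, -0.0], [0, 0, -0.0], [0, 0, -0.0], [0, 0, -0.0], [0, 0, -0.0], [0, 0, -0.0], [0, 0, -0.0], [0, 0, -0.0], [0, 0, -0.0], [0, 0, -0.0]]
```

play_rows --slide '[[-0.6, 0, 0], [-1.2, 0, 0], [-1.9, 0, 0], [-2.6, 0, 0], [-3.3, 0, 0], [-4, 0, 0], [-4.7, 0, 0], [-5.4, 0, 0], [-6.1, 0, 0], [-6.8, 0, 0], [-7.5, 0, 0], [-8.2, 0, 0]]' --delta_rot '[[0, 0, 0], [0, 0, 0], [0, 0, 0], [0, 0, 0], [0, 0, 0], [0, 0, 0], [0, 0, 0], [0, 0, 0], [0, 0, 0], [0, 0, 0], [0, 0, 0], [0, 0, 0]]'

```text
time: 12.18
tool_pos: [0.5163, 0.1314, 0.02]
tcp_rot: [1.953, 2.459, 0.012]
wrist_force: [-1.3, 2.8, 0.3]
width: 0.701
```

```bash
python3 path.py .007
```

```text
t 12.1833 tcp [0.5163 0.1314 0.02  ] F [-1.3   2.78  0.31] push 3.0 cen [0.5279 0.0812] l 0.23100000000000026 off mm 0.5845047899831232 s_dock -0.4075 lat -0.0997 L 0.41356800315478354 0.10770526250893114 0.13729866156651865
[[-0.7, 0.0, 0.2], [-1.4, 0.0, 0.2], [-2.1, 0.0, 0.2], [-2.8, 0.0, 0.2], [-3.5, 0.0, 0.2], [-4.2, 0.1, 0.2], [-4.9, 0.1, 0.2], [-5.6, 0.1, 0.2], [-6.3, 0.1, 0.2], [-7.0, 0.1, 0.2], [-7.7, 0.1, 0.2], [-8.4, 0.1, 0.2]]
[[0, 0, -0.0], [0, 0, -0.0], [0, 0, -0.0], [0, 0, -0.0], [0, 0, -0.0], [0, 0, -0.0], [0, 0, -0.0], [0, 0, -0.0], [0, 0, -0.0], [0, 0, -0.0], [0, 0, -0.0], [0, 0, -0.0]]
```

play_rows --slide '[[-0.7, 0, 0], [-1.4, 0, 0], [-2.1, 0, 0], [-2.8, 0, 0], [-3.5, 0, 0], [-4.2, 0.1, 0], [-4.9, 0.1, 0], [-5.6, 0.1, 0], [-6.3, 0.1, 0], [-7, 0.1, 0], [-7.7, 0.1, 0], [-8.4, 0.1, 0]]' --delta_rot '[[0, 0, 0], [0, 0, 0], [0, 0, 0], [0, 0, 0], [0, 0, 0], [0, 0, 0], [0, 0, 0], [0, 0, 0], [0, 0, 0], [0, 0, 0], [0, 0, 0], [0, 0, 0]]'

```text
time: 13.18
tool_pos: [0.5365, 0.0492, 0.0199]
tcp_rot: [1.954, 2.459, 0.012]
wrist_force: [-1.3, 6.0, 3.8]
width: 0.701
```

```bash
python3 path.py .007; python3 - <<'E'
from h import *
p=read_camera('top');cv2.imwrite('pics/t6.png',cv2.resize(p['image'][90:300,90:460],None,fx=2.1,fy=2.1)[:,:,::-1])
st=read_state();p=wcloudpose(read_camera('wrist'),st);save(p,'w6')
E
```

```text
t 13.1833 tcp [0.5365 0.0492 0.0199] F [-1.26  6.02  3.82] push 6.15 cen [ 0.5482 -0.0009] l 0.31550000000000034 off mm 0.3300139598786044 s_dock -0.331 lat -0.0636 L 0.41356800315478354 0.10770526250893114 0.13729866156651865
[[-0.7, -0.0, 0.2], [-1.4, -0.0, 0.2], [-2.1, -0.0, 0.2], [-2.8, -0.0, 0.2], [-3.5, -0.0, 0.2], [-4.2, -0.0, 0.2], [-4.9, -0.0, 0.2], [-5.6, -0.0, 0.2], [-6.3, -0.0, 0.2], [-7.0, -0.0, 0.2], [-7.7, -0.0, 0.2], [-8.4, -0.0, 0.2]]
[[0, 0, -0.0], [0, 0, -0.0], [0, 0, -0.0], [0, 0, -0.0], [0, 0, -0.0], [0, 0, -0.0], [0, 0, -0.0], [0, 0, -0.0], [0, 0, -0.0], [0, 0, -0.0], [0, 0, -0.0], [0, 0, -0.0]]
```

View pics/t6.png

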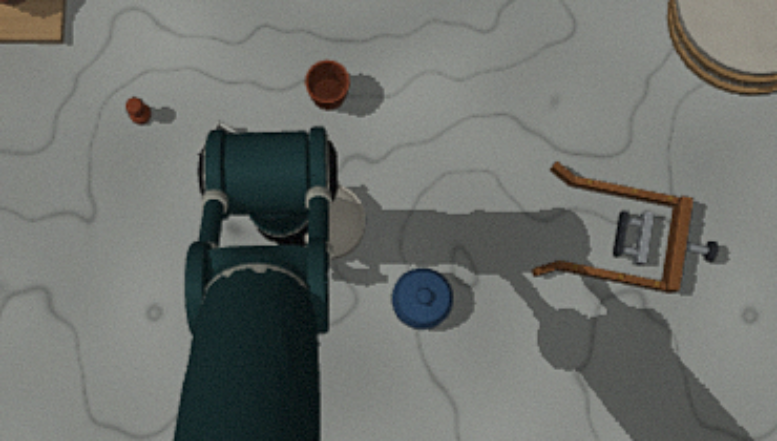

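View pics/w6.png

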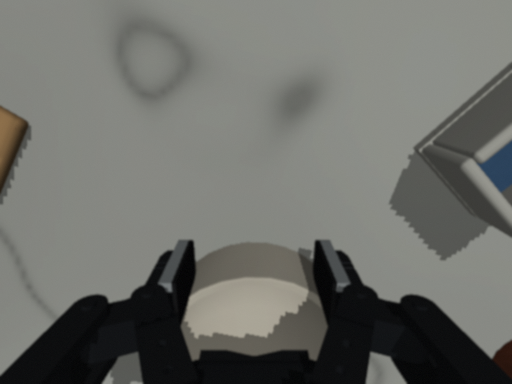

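play_rows --slide '[[-0.7, 0, -0.1], [-1.4, 0, -0.1], [-2.1, 0, -0.1], [-2.8, 0, -0.1], [-3.5, 0, -0.1], [-4.2, 0, -0.1], [-4.9, 0, -0.1], [-5.6, 0, -0.1], [-6.3, 0, -0.1], [-7, 0, -0.1], [-7.7, 0, -0.1], [-8.4, 0, -0.1]]' --delta_rot '[[0, 0, 0], [0, 0, 0], [0, 0, 0], [0, 0, 0], [0, 0, 0], [0, 0, 0], [0, 0, 0], [0, 0, 0], [0, 0, 0], [0, 0, 0], [0, 0, 0], [0, 0, 0]]'

```text
time: 14.28
tool_pos: [0.5558, -0.0343, 0.0206]
tcp_rot: [1.953, 2.457, 0.011]
wrist_force: [-0.5, 2.1, -1.9]
width: 0.697
```

```bash
python3 path.py .005
```

```text
t 14.2833 tcp [ 0.5558 -0.0343  0.0206] F [-0.53  2.09 -1.89] push 2.15 cen [ 0.5674 -0.0845] l 0.4010000000000004 off mm 0.15266256977759315 s_dock -0.253 lat -0.0281 L 0.41356800315478354 0.10770526250893114 0.13729866156651865
[[-0.5, -0.0, 0.3], [-1.0, -0.0, 0.3], [-1.5, 0.0, 0.3], [-2.0, 0.1, 0.3], [-2.5, 0.2, 0.3], [-3.0, 0.3, 0.3], [-3.5, 0.4, 0.2], [-4.0, 0.4, 0.2], [-4.5, 0.5, 0.2], [-5.0, 0.5, 0.2], [-5.5, 0.5, 0.2], [-6.1, 0.5, 0.2]]
[[0, 0, -0.0], [0, 0, -0.0], [0, 0, 0.01], [0, 0, 0.03], [0, 0, 0.05], [0, 0, 0.07], [0, 0, 0.09], [0, 0, 0.11], [0, 0, 0.13], [0, 0, 0.15], [0, 0, 0.17], [0, 0, 0.19]]
```

play_rows --slide '[[-0.5, 0, 0], [-1, 0, 0], [-1.5, 0, 0], [-2, 0.1, 0], [-2.5, 0.2, 0], [-3, 0.3, 0], [-3.5, 0.4, 0], [-4, 0.4, 0], [-4.5, 0.5, 0], [-5, 0.5, 0], [-5.5, 0.5, 0], [-6.1, 0.5, 0]]' --delta_rot '[[0, 0, 0], [0, 0, 0], [0, 0, 0.01], [0, 0, 0.03], [0, 0, 0.05], [0, 0, 0.07], [0, 0, 0.09], [0, 0, 0.11], [0, 0, 0.13], [0, 0, 0.15], [0, 0, 0.17], [0, 0, 0.19]]'

```text
time: 15.28
tool_pos: [0.5746, -0.0929, 0.0205]
tcp_rot: [2.18, 2.259, 0.012]
wrist_force: [-0.5, 3.4, 0.8]
width: 0.7
```

```bash
python3 path.py .005
```

```text
t 15.2833 tcp [ 0.5746 -0.0929  0.0205] F [-0.48  3.37  0.82] push 3.38 cen [ 0.5764 -0.1444] l 0.46200000000000047 off mm 0.411826415401687 s_dock -0.196 lat -0.0074 L 0.41356800315478354 0.10770526250893114 0.13729866156651865
[[-0.5, 0.1, 0.3], [-1.0, 0.2, 0.2], [-1.5, 0.3, 0.2], [-2.0, 0.4, 0.2], [-2.5, 0.4, 0.2], [-3.0, 0.5, 0.2], [-3.6, 0.5, 0.2], [-4.1, 0.5, 0.2], [-4.6, 0.6, 0.2], [-5.1, 0.6, 0.2], [-5.6, 0.6, 0.2], [-6.1, 0.5, 0.2]]
[[0, 0, 0.02], [0, 0, 0.04], [0, 0, 0.06], [0, 0, 0.08], [0, 0, 0.1], [0, 0, 0.12], [0, 0, 0.14], [0, 0, 0.16], [0, 0, 0.18], [0, 0, 0.2], [0, 0, 0.22], [0, 0, 0.24]]
```

play_rows --slide '[[-0.5, 0.1, 0], [-1, 0.2, 0], [-1.5, 0.3, 0], [-2, 0.4, 0], [-2.5, 0.4, 0], [-3, 0.5, 0], [-3.6, 0.5, 0], [-4.1, 0.5, 0], [-4.6, 0.6, 0], [-5.1, 0.6, 0], [-5.6, 0.6, 0], [-6.1, 0.5, 0]]' --delta_rot '[[0, 0, 0.02], [0, 0, 0.04], [0, 0, 0.06], [0, 0, 0.08], [0, 0, 0.1], [0, 0, 0.12], [0, 0, 0.14], [0, 0, 0.16], [0, 0, 0.18], [0, 0, 0.2], [0, 0, 0.22], [0, 0, 0.24]]'

```text
time: 16.28
tool_pos: [0.5823, -0.1542, 0.0205]
tcp_rot: [2.437, 1.98, 0.013]
wrist_force: [1.7, 2.1, 0.5]
width: 0.699
```

```bash
python3 path.py .005;  python3 - <<'E'
from h import *
st=read_state();p=wcloudpose(read_camera('wrist'),st);save(p,'w7')
M=Ro.from_rotvec(st['tcp_rot'])
C=cloud(p).reshape(-1,3);T=M.inv().apply(C-st['tool_pos'])
k=(C[:,2]>.024)&(C[:,2]<.046)&(T[:,0]<-.005)&(T[:,0]>-.06)&(np.abs(T[:,1])<.028)&(p['depth'].ravel()>0)
q=T[k];print(len(q),q.min(0),q.max(0))
# outline back edge near z 34mm: rear rim points per y
for y in(-.024,-.016,-.008,0,.008,.016,.024):
    a=q[np.abs(q[:,1]-y)<.003];a=a[np.argsort(-a[:,0])[:5]];
    if len(a): print(y,a[:,0].mean().round(4),(a[:,0].mean()-np.sqrt(.05**2-y*y)).round(4))
E
```

```text
t 16.2833 tcp [ 0.5823 -0.1542  0.0205] F [1.66 2.13 0.48] push 2.43 cen [ 0.5717 -0.2047] l 0.5225000000000004 off mm 0.07308426627371159 s_dock -0.136 lat -0.0001 L 0.41356800315478354 0.10770526250893114 0.13729866156651865
[[-0.5, -0.0, 0.2], [-1.0, -0.0, 0.2], [-1.5, -0.0, 0.2], [-2.0, -0.0, 0.2], [-2.5, -0.0, 0.2], [-3.0, -0.0, 0.2], [-3.5, -0.0, 0.2], [-4.0, -0.0, 0.2], [-4.5, 0.0, 0.2], [-5.0, 0.0, 0.2], [-5.5, 0.0, 0.2], [-6.0, 0.0, 0.2]]
[[0, 0, -0.01], [0, 0, -0.01], [0, 0, -0.01], [0, 0, -0.01], [0, 0, -0.01], [0, 0, -0.01], [0, 0, -0.01], [0, 0, -0.01], [0, 0, -0.01], [0, 0, -0.01], [0, 0, -0.01], [0, 0, -0.01]]
7159 [-0.03810867 -0.02799634 -0.02576209] [-0.00500132  0.02799159 -0.00343634]
-0.024 -0.0052 -0.049
-0.016 -0.0051 -0.0524
-0.008 -0.0052 -0.0545
0 -0.0051 -0.0551
0.008 -0.0051 -0.0544
0.016 -0.0052 -0.0525
0.024 -0.0051 -0.049
```

View pics/w7.png

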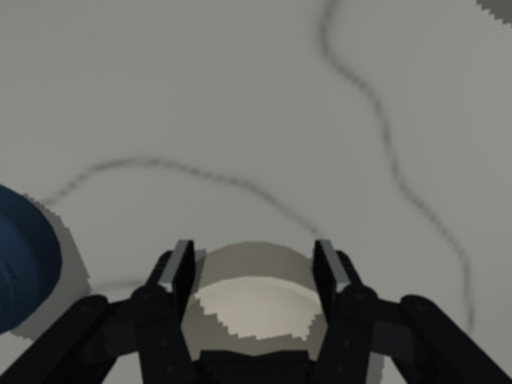

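```bash
cat > mw.py <<'E'
from h import *
from scipy.optimize import least_squares
st=read_state();p=wcloudpose(read_camera('wrist'),st)
M=Ro.from_rotvec(st['tcp_rot'])
C=cloud(p).reshape(-1,3);T=M.inv().apply(C-st['tool_pos'])
k=(C[:,2]>.010)&(C[:,2]<.032)&(T[:,0]>-.04)&(T[:,0]<.02)&(np.abs(T[:,1])<.026)&(p['depth'].ravel()>0)
q=T[k];print(len(q))
r=least_squares(lambda x:np.hypot(q[:,0]-x[0],q[:,1]-x[1])-.05,[-.05,0],loss='soft_l1',f_scale=.001);print('centre in tool',r.x, np.abs(r.fun).mean())
c=M.apply([r.x[0],r.x[1],0])+st['tool_pos'];print('world',c)
from path import O,h2
v=c[:2]-O;print('dock s,lat mm',v@h2*1e3,v@np.array([-h2[1],h2[0]])*1e3)
E
python3 mw.py
```

```text
2441
centre in tool [-0.0506228   0.00025923] 0.0002739450911893547
world [ 0.57187321 -0.20482819  0.02029665]
dock s,lat mm -135.8958222735785 0.12182944305600198
```

play_rows --slide '[[-0.5, 0, 0], [-1, 0, 0], [-1.5, 0, 0], [-2, 0, 0], [-2.5, 0, 0], [-3, 0, 0], [-3.5, 0, 0], [-4, 0, 0], [-4.5, 0, 0], [-5, 0, 0], [-5.5, 0, 0], [-6, 0, 0]]' --delta_rot '[[0, 0, -0.01], [0, 0, -0.01], [0, 0, -0.01], [0, 0, -0.01], [0, 0, -0.01], [0, 0, -0.01], [0, 0, -0.01], [0, 0, -0.01], [0, 0, -0.01], [0, 0, -0.01], [0, 0, -0.01], [0, 0, -0.01]]'

```text
time: 17.38
tool_pos: [0.5697, -0.2142, 0.0204]
tcp_rot: [2.426, 1.992, 0.012]
wrist_force: [1.9, 3.9, 2.0]
width: 0.704
```

```bash
sed -i 's/d=.0515/d=.0506/' path.py; python3 path.py .003; python3 mw.py
```

```text
t 17.3833 tcp [ 0.5697 -0.2142  0.0204] F [1.94 3.89 1.99] push 4.19 cen [ 0.5599 -0.2638] l 0.5830000000000005 off mm 0.15403128286744833 s_dock -0.0757 lat 0.0001 L 0.41356800315478354 0.10770526250893114 0.13729866156651865
[[-0.3, 0.0, 0.2], [-0.6, 0.0, 0.2], [-0.9, 0.0, 0.2], [-1.2, 0.0, 0.2], [-1.5, 0.0, 0.2], [-1.8, 0.0, 0.2], [-2.1, 0.0, 0.2], [-2.4, 0.0, 0.2], [-2.7, 0.0, 0.2], [-3.0, -0.0, 0.2], [-3.3, -0.0, 0.2], [-3.6, -0.0, 0.2]]
[[0, 0, 0.0], [0, 0, 0.0], [0, 0, 0.0], [0, 0, 0.0], [0, 0, 0.0], [0, 0, 0.0], [0, 0, 0.0], [0, 0, 0.0], [0, 0, 0.0], [0, 0, 0.0], [0, 0, 0.0], [0, 0, 0.0]]
2449
centre in tool [-0.05046642  0.00025008] 0.0002678956398224974
world [ 0.56015912 -0.26372887  0.0201306 ]
dock s,lat mm -75.84193666485407 0.3229161001068675
```

play_rows --slide '[[-0.4, 0, 0], [-0.8, 0, 0], [-1.2, 0, 0], [-1.6, 0, 0], [-2, 0, 0], [-2.4, 0, 0], [-2.8, 0, 0], [-3.2, 0, 0], [-3.6, 0, 0], [-4, 0, 0], [-4.4, 0, 0], [-4.8, 0, 0]]' --delta_rot '[[0, 0, 0], [0, 0, 0], [0, 0, 0], [0, 0, 0], [0, 0, 0], [0, 0, 0], [0, 0, 0], [0, 0, 0], [0, 0, 0], [0, 0, 0], [0, 0, 0], [0, 0, 0]]'

```text
time: 18.43
tool_pos: [0.5601, -0.2625, 0.0202]
tcp_rot: [2.426, 1.992, 0.011]
wrist_force: [1.1, 5.1, 3.7]
width: 0.699
```

```bash
python3 path.py .001|head -1; python3 mw.py
```

```text
t 18.4333 tcp [ 0.5601 -0.2625  0.0202] F [1.1  5.14 3.65] push 5.26 cen [ 0.5503 -0.3122] l 0.6320000000000006 off mm 0.31351483019445364 s_dock -0.0264 lat 0.0003 L 0.41356800315478354 0.10770526250893114 0.13729866156651865
2464
centre in tool [-0.05042165  0.00024689] 0.0002699127874754918
world [ 0.55058316 -0.31203546  0.02005522]
dock s,lat mm -26.595739230485197 0.518421331627759
```

play_rows --slide '[[-0.2, 0, -0.1], [-0.4, 0, -0.1], [-0.6, -0.05, -0.1], [-0.8, -0.05, -0.1], [-1, -0.05, -0.1], [-1.2, -0.05, -0.1], [-1.3, -0.05, -0.1], [-1.4, -0.05, -0.1], [-1.5, -0.05, -0.1], [-1.5, -0.05, -0.1]]' --delta_rot '[[0, 0, 0], [0, 0, 0], [0, 0, 0], [0, 0, 0], [0, 0, 0], [0, 0, 0], [0, 0, 0], [0, 0, 0], [0, 0, 0], [0, 0, 0]]'

```text
time: 19.32
tool_pos: [0.5564, -0.2782, 0.0211]
tcp_rot: [2.425, 1.992, 0.01]
wrist_force: [-0.7, 2.1, -1.4]
width: 0.697
```

```bash
python3 path.py .001|head -1; python3 mw.py
```

```text
t 19.3167 tcp [ 0.5564 -0.2782  0.0211] F [-0.65  2.08 -1.44] push 1.91 cen [ 0.5466 -0.3278] l 0.6480000000000006 off mm 0.3549242195203012 s_dock -0.0103 lat -0.0003 L 0.41356800315478354 0.10770526250893114 0.13729866156651865
2422
centre in tool [-0.05063964  0.0001885 ] 0.0002614749641992952
world [ 0.54676632 -0.32789051  0.02093599]
dock s,lat mm -10.29864893025572 -0.0778822426557434
```

play_rows --slide '[[-0.1, 0, 0], [-0.2, 0, 0], [-0.3, 0, 0], [-0.4, 0, 0]]' --delta_rot '[[0, 0, 0], [0, 0, 0], [0, 0, 0], [0, 0, 0]]'

```text
time: 19.7
tool_pos: [0.5556, -0.2821, 0.0211]
tcp_rot: [2.425, 1.992, 0.01]
wrist_force: [-0.4, 1.8, -1.1]
width: 0.697
```

```bash
python3 path.py .001|head -1
```

```text
t 19.7 tcp [ 0.5556 -0.2821  0.0211] F [-0.41  1.84 -1.09] push 1.73 cen [ 0.5458 -0.3318] l 0.6525000000000005 off mm 0.3553002480510946 s_dock -0.0063 lat -0.0003 L 0.41356800315478354 0.10770526250893114 0.13729866156651865
```

play_rows --slide '[[-0.1, 0, 0], [-0.2, 0, 0]]' --delta_rot '[[0, 0, 0], [0, 0, 0]]'

```text
time: 19.87
tool_pos: [0.5553, -0.2842, 0.0211]
tcp_rot: [2.425, 1.992, 0.01]
wrist_force: [-0.3, 2.8, -1.4]
width: 0.702
```

play_rows --slide '[[-0.1, 0, 0], [-0.2, 0, 0]]' --delta_rot '[[0, 0, 0], [0, 0, 0]]'

```text
time: 20.03
tool_pos: [0.5549, -0.2863, 0.0211]
tcp_rot: [2.425, 1.992, 0.01]
wrist_force: [0.2, 1.7, -1.3]
width: 0.701
```

play_rows --slide '[[-0.1, 0, 0], [-0.15, 0, 0]]' --delta_rot '[[0, 0, 0], [0, 0, 0]]'

```text
time: 20.2
tool_pos: [0.5546, -0.2875, 0.0211]
tcp_rot: [2.426, 1.992, 0.011]
wrist_force: [0.7, 4.7, -1.4]
width: 0.703
```

```bash
python3 path.py .001|head -1; python3 mw.py
```

```text
t 20.2 tcp [ 0.5546 -0.2875  0.0211] F [ 0.68  4.71 -1.4 ] push 4.76 cen [ 0.5448 -0.3371] l 0.6575000000000006 off mm 0.2753780829986275 s_dock -0.0009 lat -0.0002 L 0.41356800315478354 0.10770526250893114 0.13729866156651865
2408
centre in tool [-0.05041106  0.00028093] 0.0002578748710467543
world [ 0.54508283 -0.33694998  0.02091482]
dock s,lat mm -1.0852595723790115 0.06895223213945388
```

play_rows --slide '[[-0.1, 0, 0]]' --delta_rot '[[0, 0, 0]]'

```text
time: 20.33
tool_pos: [0.5545, -0.2878, 0.021]
tcp_rot: [2.427, 1.992, 0.011]
wrist_force: [2.2, 6.0, -0.4]
width: 0.703
```

play_rows --slide '[[-0.05, 0, 0], [-0.05, 0, 0]]' --delta_rot '[[0, 0, 0], [0, 0, 0]]'

```text
time: 20.5
tool_pos: [0.5545, -0.2878, 0.021]
tcp_rot: [2.427, 1.992, 0.012]
wrist_force: [0.9, 5.5, 0.1]
width: 0.697
```

play_rows --slide '[[-0.1, 0, 0], [-0.2, 0, 0], [-0.2, 0, 0]]' --delta_rot '[[0, 0, 0], [0, 0, 0], [0, 0, 0]]'

```text
time: 20.75
tool_pos: [0.5543, -0.2886, 0.021]
tcp_rot: [2.429, 1.993, 0.014]
wrist_force: [0.2, 7.3, -0.1]
width: 0.699
```

play_rows --slide '[[-0.15, 0, 0], [-0.25, 0, 0], [-0.25, 0, 0]]' --delta_rot '[[0, 0, 0], [0, 0, 0], [0, 0, 0]]'

```text
time: 21.0
tool_pos: [0.5542, -0.2892, 0.0211]
tcp_rot: [-2.428, -1.991, -0.017]
wrist_force: [2.0, 9.7, 1.5]
width: 0.7
```

play_rows --slide '[[-0.15, 0, 0], [-0.3, 0, 0], [-0.3, 0, 0]]' --delta_rot '[[0, 0, 0], [0, 0, 0], [0, 0, 0]]'

```text
time: 21.25
tool_pos: [0.5541, -0.2898, 0.021]
tcp_rot: [-2.426, -1.989, -0.021]
wrist_force: [2.5, 11.1, 1.0]
width: 0.7
```

play_rows --slide '[[-0.28, 0, 0], [-0.28, 0, 0], [-0.28, 0, 0], [-0.28, 0, 0], [-0.28, 0, 0], [-0.28, 0, 0], [-0.28, 0, 0]]' --delta_rot '[[0, 0, 0], [0, 0, 0], [0, 0, 0], [0, 0, 0], [0, 0, 0], [0, 0, 0], [0, 0, 0]]'

```text
time: 21.83
tool_pos: [0.5541, -0.2899, 0.0211]
tcp_rot: [-2.424, -1.986, -0.025]
wrist_force: [2.6, 11.8, 1.0]
width: 0.698
```

```bash
python3 path.py .001|head -1
```

```text
t 21.8333 tcp [ 0.5541 -0.2899  0.0211] F [ 2.64 11.82  0.98] push 12.1 cen [ 0.5441 -0.3395] l 0.6600000000000006 off mm 0.4024660390361896 s_dock 0.0016 lat -0.0004 L 0.41356800315478354 0.10770526250893114 0.13729866156651865
```

play_rows --slide '[[-0.22, 0, 0], [-0.15, 0, 0], [-0.08, 0, 0], [-0.01, 0, 0], [0.06, 0, 0], [0.13, 0, 0], [0.2, 0, 0], [0.28, 0, 0], [0.36, 0, 0], [0.44, 0, 0], [0.52, 0, 0], [0.6, 0, 0]]' --delta_rot '[[0, 0, 0], [0, 0, 0], [0, 0, 0], [0, 0, 0], [0, 0, 0], [0, 0, 0], [0, 0, 0], [0, 0, 0], [0, 0, 0], [0, 0, 0], [0, 0, 0], [0, 0, 0]]'

```text
time: 22.83
tool_pos: [0.5554, -0.2845, 0.0215]
tcp_rot: [-2.425, -1.987, -0.025]
wrist_force: [-0.9, 0.1, -0.1]
width: 0.698
```

```bash
python3 path.py .001|head -1;python3 mw.py
```

```text
t 22.8333 tcp [ 0.5554 -0.2845  0.0215] F [-0.92  0.14 -0.14] push -0.04 cen [ 0.5454 -0.3341] l 0.6545000000000005 off mm 0.23180777200760738 s_dock -0.0039 lat -0.0002 L 0.41356800315478354 0.10770526250893114 0.13729866156651865
2388
centre in tool [-0.05381983  0.00027878] 0.0002755522049596545
world [ 0.54503549 -0.33731401  0.02057143]
dock s,lat mm -0.7190705941348432 0.09475171940449893
```

play_rows --slide '[[0.2, 0, 0], [0.5, 0, 0], [1, 0, 0], [1.7, 0, 0], [2.5, 0, 0], [3.4, 0, 0], [4.2, 0, -0.5], [4.5, 0, -3], [4.5, 0, -6], [4.5, 0, -10], [4.5, 0, -14], [4.5, 0, -17]]' --delta_rot '[[0, 0, 0], [0, 0, 0], [0, 0, 0], [0, 0, 0], [0, 0, 0], [0, 0, 0], [0, 0, 0], [0, 0, 0], [0, 0, 0], [0, 0, 0], [0, 0, 0], [0, 0, 0]]'

```text
time: 23.88
tool_pos: [0.5639, -0.2422, 0.1962]
tcp_rot: [-2.426, -1.99, -0.027]
wrist_force: [0.1, -0.3, 0.4]
width: 0.699
```

play_rows --slide '[[-3, 0, -1], [-6, 0, -2], [-9, 0, -3], [-10, 0, -3], [-10, 0, -3]]' --delta_rot '[[0, 0, 0], [0, 0, 0], [0, 0, 0], [0, 0, 0], [0, 0, 0]]'

```text
time: 24.3
tool_pos: [0.544, -0.3426, 0.2258]
tcp_rot: [-2.43, -1.988, -0.027]
wrist_force: [-0.9, 0.5, 0.2]
width: 0.698
```

```bash
python3 - <<'E'
from h import *
from path import O,h2
from scipy.optimize import least_squares
st=read_state();p=wcloudpose(read_camera('wrist'),st);save(p,'w9');print(st['time'],st['tool_pos'],st['wrist_force'])
C=cloud(p).reshape(-1,3);n=np.array([-h2[1],h2[0]])
k=(C[:,2]>.028)&(C[:,2]<.06)&(np.hypot(C[:,0]-O[0],C[:,1]-O[1])<.056)
q=C[k];(c,r)=cv2.minEnclosingCircle(q[:,:2].astype(np.float32));v=np.array(c)-O
print(c,r,'s,lat',v@h2*1e3,v@n*1e3,q[:,2].max())
s=(C[:,:2]-O)@h2;t=(C[:,:2]-O)@n
kk=(np.abs(t)<.028)&(C[:,2]>.012)&(C[:,2]<.03)&(s>.04)&(s<.075);print('pad front',np.percentile(s[kk],[1,3,5,10]) if kk.any() else 0)
p=read_camera('scene');cv2.imwrite('pics/s9.png',cv2.resize(p['image'],None,fx=1.5,fy=1.5)[:,:,::-1])
p=read_camera('top');C=cloud(p)
for t in('jar','dish','rib','pot','stamp'):
    L=landmark_of(t,p)[:1];print(t,[(l['at'],atz(p,*l['at']).round(4)) for l in L])
E
```

```text
24.3 [ 0.54398009 -0.34262878  0.22576147] [-0.87819945  0.51162748  0.22210874]
(0.5450479984283447, -0.335330605506897) 0.05567964166402817 s,lat -2.6655499032112133 -0.28638067979711873 0.0502021887743514
pad front [0.04845563 0.04861269 0.04876343 0.04944198]
jar [([288.9, 234.3], array([ 0.4397, -0.1225,  0.    ]))]
dish [([201.1, 160.4], array([0.6497, 0.1277, 0.    ]))]
rib [([224.3, 250.2], array([0.3946, 0.0563, 0.    ]))]
pot [([243.4, 136.0], array([0.7231, 0.0076, 0.    ]))]
stamp [([159.8, 144.8], array([0.6952, 0.2478, 0.    ]))]
```

View pics/w9.png

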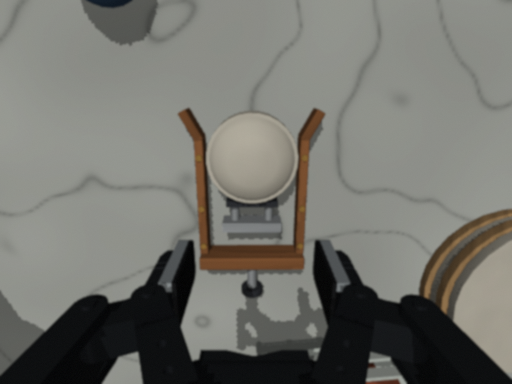

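View pics/s9.png

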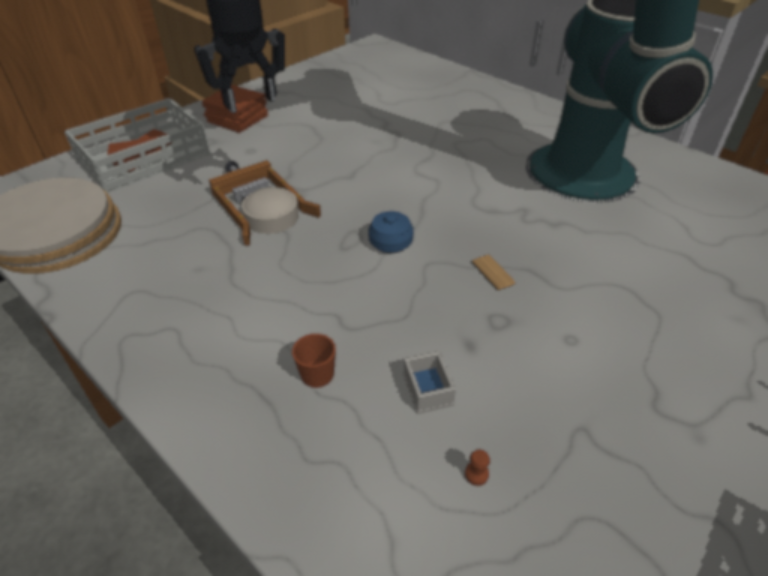

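```bash
python3 -c "
from h import *
print(finish_job())"
```

```text
the job is handed in; nothing more can be done
None
```

I pushed the mould, cradled between the part-open fingers, between the dish and the jar and into the dock. I felt for the pad, pressed, eased off at about 9 mm/s and withdrew. I handed the job in at about 24.6 s of the 72 s allowed.

- **Press:** First touch came with the mould's centre about 2 mm before the seat. At the end of a 0.58 s hold the wrist read 12.1 N. The drag just before touch was about 2–3 N, so the pad took roughly 9–10 N. The pad's compression, about 3.6 mm, suggests about 11 N. The highest total force I read was 12.1 N, but forces are only reported at the end of each move.
- **Final check:** The wrist camera shows the mould inside the dock, centred to about 0.1 mm just after easing off. It was touching the pad, which was still pushed in about 1 mm. The robot was clear, about 0.2 m above the bench.
- **Other objects:** The planned path kept the mould about 30 mm or more from the jar and the dish. The rib, cup and stamp look unmoved in the scene picture. The top camera's network positions for the cup and stamp differed from the first look by about 1 cm. I put that down to network noise, since neither the mould nor the gripper's path went near them.
- **Disagreement:** A last circle fit to the mould gave a radius of 56 mm instead of 50, because it picked up dock points. I ignored it and used the earlier wall fit and the pad position, which agree.

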